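# Straightedge along the baking stone

### The job

I want to read off the length of the terracotta baking stone, to see whether it fits the oven. Take the straightedge by its blue grip and set it down on the worktop, lying flat and flush against the stone's long edge on the robot's side, so that it spans that edge from corner to corner. Lower it into place rather than dropping it, and do not shove the stone, the slate board with the tomatoes or the white bowl out of place.

Things in the scene. Friction and masses are not known exactly. Their poses are not given: they have to be found in the camera images.
- straightedge_grip (a point): Straightedge: flat steel blade 280 x 40 x 6 mm with black ticks; over its middle a blue grip rail 110 mm long, 18 mm wide, 24 mm high on two posts (43 mm either side of the middle); rail underside 32 mm, top 56 mm above the blade's underside. This point: rail centre, 44 mm above the blade's underside, over its middle. x along the blade, y across, z up; same either way round. About 0.5 kg.
- stone: Terracotta-coloured baking stone: plain loose slab 160 x 220 mm, 16 mm thick, 1.2 kg, lying left or right of the straightedge, turned up to 15 degrees. Origin: centre of its underside. y along its 220 mm side, z up; -x points to its long edge on the robot's side, 80 mm from the origin, which is the edge meant.
- slate: Bystander: dark grey slate board, 160 x 220 mm and 16 mm thick, 1.7 kg, loose, with six red tomatoes (up to 48 mm above the worktop) and a small knife fixed on it. It lies on the other side of the straightedge from the stone. Origin: centre of its underside; axes as the stone's.
- bowl: Bystander: empty white ceramic bowl, 110 mm across and 50 mm high, loose, farther from the robot than the straightedge. Origin at the centre of its underside.

How it is judged (in metres and radians):
On the way:
1. the straightedge is lowered onto the worktop at the stone's near long edge while still in the gripper (x of straightedge_grip in the frame of stone between -0.14 and -0.09 m and y of straightedge_grip in the frame of stone between -0.05 and 0.05 m and angle between the x axis of straightedge_grip and the y axis of stone, either way round below 0.3 rad and height (world z) of straightedge_grip below 0.052 m and angle between straightedge_grip's own z axis and vertical below 0.12 rad and contact force between the fingers and straightedge above 0.5 N), for 0.05 s.
At the end, for the whole second after the job is handed in: The straightedge lies flat on the worktop, at rest and released, along the stone's long edge on the robot's side: its blade at most 15 mm off touching at the middle, parallel within 10 degrees, and its middle within 30 mm of the edge's middle, so that it spans both corners (x of straightedge_grip in the frame of stone between -0.115 and -0.095 m and y of straightedge_grip in the frame of stone between -0.03 and 0.03 m and angle between the x axis of straightedge_grip and the y axis of stone, either way round below 0.175 rad and height (world z) of straightedge_grip below 0.052 m and angle between straightedge_grip's own z axis and vertical below 0.12 rad and linear speed of straightedge below 0.02 m/s).
It fails at once if the stone is shoved more than 30 mm (distance of stone from where it was at the start of the episode above 0.03 m).
It fails at once if the slate board is shoved more than 30 mm (distance of slate from where it was at the start of the episode above 0.03 m).
It fails at once if the bowl is shoved more than 30 mm (distance of bowl from where it was at the start of the episode above 0.03 m).
It also fails if it takes over 35 s, if anything falls off the work surface, if the arm or the gripper's body presses on something with over 40 N, if the wrist force passes 120 N, or if a joint passes its speed limit or range.

### The arm

A 7-joint arm with a two-finger parallel gripper is mounted at the origin on the work surface. World frame = base frame: x ahead of the robot, y to its left, z up, the work surface at z = 0. Lengths are in mm, angles in rad, forces in N, time in s.
With the tool pointing down it reaches from about 400 to 875 mm from the base axis. Payload 4.4 kg.
Tool frame: the origin (TCP) lies midway between the tips of the shut fingers; the grasp point (between the pads) lies 19 mm behind it; z points along the fingers, y is the line along which they close (so a half turn about z gives the same grasp; the last joint's range is limited). The gripper opens to 85 mm and grips with 20 to 120 N. Pads are 22 mm wide; open, the fingers measure 114 mm over their backs; the gripper's body (76 mm by 85 mm) begins 54 mm behind the grasp point. The pads swing forward as they close: fully open they stand 13 mm farther back than shut.
Start: joints at [1.265, 0.628, 0.038, 1.517, -0.027, 0.996, -0.02], TCP at [154.408, -631.408, 231.313] pointing down, gripper open.
Joint ranges: [-3.06, 3.06], [-0.37, 2.12], [-1.25, 1.32], [0.18, 2.47], [-1.1, 4.24], [0.23, 1.98], [-2.94, 2.94]. Speed limits (rad/s): [2.57, 2.57, 3.14, 3.14, 3.14, 3.14, 3.14].

### API

Orientations are given as [roll, pitch, yaw] about the fixed x, y, z axes, in that order (R = Rz(yaw) Ry(pitch) Rx(roll)).
In Python, from cell import read_state, get_image, finish_job gives the robot as it stands.
- The arm moves only by the tool send_rows, never from a script. Its argument "series" is a list of rows, each an object of numbers: "ax", "ay", "az": the turn, a rotation vector about the tool's x, y, z in rad; "dx", "dy", "dz": the shift along the tool's x, y, z in cm; "hand": the closure, from 0 (fully open) to 1 (shut). In form: [{"ax": .., "ay": .., "az": .., "dx": .., "dy": .., "dz": .., "hand": ..}, ...]. A call has 1 to 10 rows; each row is the pose to reach, as a shift and turn from the pose commanded when the call began, along the tool's axes at that moment; what a row does not reach only later rows make up. A row lasts 1/10 s, in which the tool goes at most 50 mm and 8.59 degrees, less where a joint would pass 70% of its speed; a pose out of reach is approached as far as the arm can. A call with a gripper value outside its range is refused whole. The fingers move at their own pace and stop on an object; the grip force is fixed at half the most. Time passes only in rows, so rows that repeat a pose let the fingers close. It gives the time, the measured TCP pose, the force, the opening and the grip force at its end, in the units of the state.
- read_state(): the state, without advancing time (a new reading comes with each control period).
- get_image(name): name is "scene" or "top" or "wrist"; returns a dict with "pixels" (400x640x3 uint8, red, green, blue), "mtx" (3x3 intrinsics, pixels), "k1" (the pictures are not rectified: a ray, as slopes to the right and down, at radius r is drawn at 1 + k1 r^2 times it, then the intrinsics apply), "R" (3x3) and "t" (3): a world point X has camera coordinates R X + t. Camera axes: x right, y down, z forward; pixel columns grow to the right and rows downward; lengths in mm; the calibration is good to about 2 mm. A picture is of the moment at which its call begins. There is no depth.
- finish_job(): hands the job in; it is judged then, once.
The state is a dict: "clock": time; "qpos": joint angles; "qd": joint speeds; "tau": joint torques, N m; "eef_pos": TCP position; "tool_rot": TCP orientation; "force": force on the tool from outside, world axes, zero at the start; "torque": the same for the moment, N m; "width": finger opening in mm; "gripper_force": force on a finger pad.
Only numpy, scipy, OpenCV 4.12 (cv2) and the standard library are available. Lean on these libraries where they do the work, as an engineer would, in place of code of your own. Each camera call takes 0.05 s, during which the arm holds its last target. There are 200 camera calls.

## Working session

There is one attempt and no reset: what is moved stays moved. The work goes in short steps, Python scripts to look and compute and a tool call to move; the robot and the scene stay as the last step left them, time stands still between calls to the robot, and variables do not carry over. Pictures are saved under pics/ and viewed, at most 10 in all, crops included, and the job is handed in when it is done.

Besides the shell and the picture viewer there is one more tool, called after ">>>" as name(argument=value, ...), one argument or row to a line, values as JSON. send_rows: Moves the arm, as the interface text tells. Its arguments: {"type":"object","properties":{"series":{"type":"array","items":{"type":"object","properties":{"ax":{"type":"number"},"ay":{"type":"number"},"az":{"type":"number"},"dx":{"type":"number"},"dy":{"type":"number"},"dz":{"type":"number"},"hand":{"type":"number"}}}}},"required":["series"]}

```bash
mkdir -p pics; cat > h.py <<'E'
import numpy as np,cv2,pickle
from cell import read_state,get_image,finish_job
def grab(n,f):
    d=get_image(n); d={k:(np.array(v) if k!='k1' else v) for k,v in d.items()}
    cv2.imwrite('pics/'+f+'.png',np.ascontiguousarray(d['pixels'][:,:,::-1])); pickle.dump(d,open(f+'.pkl','wb')); return d
def load(f): return pickle.load(open(f+'.pkl','rb'))
def ray(d,px):
    n=cv2.undistortPoints(np.array([[px]],float),d['mtx'],np.array([d['k1'],0,0,0.])).ravel()
    R=d['R']; return -R.T@d['t'].ravel(), R.T@np.array([n[0],n[1],1])
def onz(d,px,z):
    c,v=ray(d,px); return c+v*(z-c[2])/v[2]
def tri(a,b):
    A=[];y=[]
    for d,px in (a,b):
        c,v=ray(d,px); v=v/np.linalg.norm(v); P=np.eye(3)-np.outer(v,v); A.append(P); y.append(P@c)
    return np.linalg.lstsq(np.vstack(A),np.hstack(y),rcond=None)[0]
E
python3 - <<'E'
from h import *
for n in('scene','top'):
    d=grab(n,n+'0'); print(n,d['k1'],-d['R'].T@d['t'].ravel())
s=read_state(); print(s)
a=load('scene0')['pixels'];b=load('top0')['pixels']
E
```

```text
scene -0.08221174795400878 [1040.57365014  368.66988912  677.87301674]
top -0.08344966620937294 [ 493.49360776   10.12796292 1055.90357245]
{'clock': 0.1, 'qpos': array([ 1.26515617,  0.62924922,  0.03841879,  1.51823111, -0.02700416,
        0.99629891, -0.01999983]), 'qd': array([ 1.07246774e-03, -1.11911815e-03,  5.23747814e-04, -4.01773926e-03,
       -1.08876057e-03, -1.70297486e-03, -7.25983280e-05]), 'tau': array([ 3.57964302e-03, -5.64523852e+01,  1.23111192e+00, -1.93971956e+01,
        1.13395555e-02,  5.44726179e-03, -2.82291131e-05]), 'eef_pos': array([ 154.32431991, -630.85902931,  230.49522444]), 'tool_rot': array([-3.13992294e+00, -3.04787262e-06,  2.39859909e-01]), 'force': array([-0.00318297,  0.32085279,  0.65438553]), 'torque': array([0.04753709, 0.0147791 , 0.03645209]), 'gripper_force': 0.0, 'width': 85.39652365433842}
```

View pics/scene0.png

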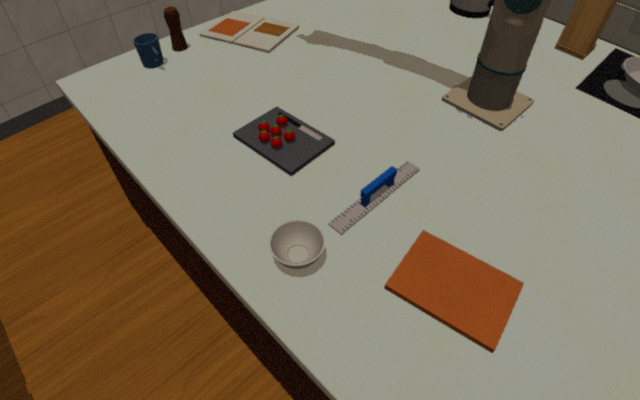

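View pics/top0.png

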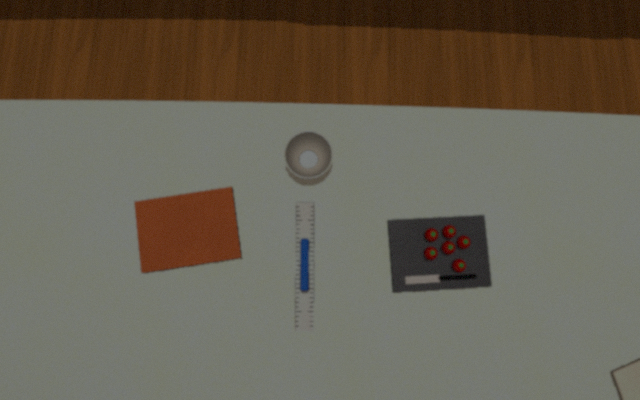

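The top view shows the stone at about (188,230), the straightedge at (305,266) with its blue grip, the bowl at (309,157) and the slate at (440,253). In the scene view the stone is at (455,288) and the grip at (380,186).

```bash
cat >> h.py <<'E'
def mask(d,col,box):
    x0,y0,x1,y1=box; p=d['pixels'].astype(int); r,g,b=p[...,0],p[...,1],p[...,2]
    m=(b>1.6*r)&(b>50)&(b>1.3*g) if col=='blue' else (r>1.8*g)&(r>60)
    o=np.zeros(m.shape,np.uint8); o[y0:y1,x0:x1]=m[y0:y1,x0:x1]
    n,l,s,_=cv2.connectedComponentsWithStats(o); return (l==1+s[1:,4].argmax()).astype(np.uint8)
def quad(m):
    c=max(cv2.findContours(m,0,1)[0],key=cv2.contourArea); h=cv2.convexHull(c)
    e=.02
    while True:
        q=cv2.approxPolyDP(h,e*cv2.arcLength(h,True),True)
        if len(q)<=4: return q.reshape(-1,2)
        e+=.005
E
python3 - <<'E'
from h import *
t=load('top0');s=load('scene0')
mt=mask(t,'red',(110,170,260,290));ms=mask(s,'red',(370,220,540,360))
qt=quad(mt);qs=quad(ms);print(qt.tolist(),qs.tolist())
P=np.array([onz(t,q,16) for q in qt]);print('top@16',P.round(1).tolist(), P.mean(0).round(1))
Q=np.array([onz(s,q,16) for q in qs]);print('scene@16',Q.round(1).tolist(),Q.mean(0).round(1))
for p,q in zip(P,qt):
    j=np.linalg.norm(Q-p,axis=1).argmin(); print('tri',tri((t,q),(s,qs[j])).round(1))
for n,d,b in(('t',t,(280,220,330,310)),('s',s,(340,150,410,220))):
    m=mask(d,'blue',b); r=cv2.minAreaRect(cv2.findNonZero(m)); print(n,r)
    c,(w,h),a=r; k=cv2.boxPoints(r); 
    e=sorted([(np.linalg.norm(k[i]-k[(i+1)%4]),(k[i]+k[(i+1)%4])/2) for i in range(4)],key=lambda x:x[0])[:2]
    print([onz(d,x[1],52).round(1).tolist() for x in e])
    if n=='t': ct=c
    else: print('grip tri',tri((t,ct),(s,c)).round(1))
E
```

```text
[[231, 189], [239, 256], [142, 270], [136, 203]] [[423, 231], [522, 283], [491, 351], [386, 288]]
top@16 [[697.7, 186.5, 16.0], [549.7, 162.0, 16.0], [514.5, 372.2, 16.0], [661.6, 397.2, 16.0]] [605.9 279.5  16. ]
scene@16 [[546.9, 160.3, 16.0], [508.9, 371.6, 16.0], [668.9, 398.2, 16.0], [705.2, 192.4, 16.0]] [607.5 280.7  16. ]
tri [699.6 188.9   4.5]
tri [549.5 161.5  19.5]
tri [514.1 370.9  21.9]
tri [663.4 399.5   7.1]
t ((304.5, 264.5), (51.0, 7.0), 90.0)
[[586.2, 20.1, 52.0], [480.0, 17.9, 52.0]]
s ((378.5684814453125, 185.12942504882812), (15.217576026916504, 47.40419006347656), 50.82633972167969)
[[476.9, 26.6, 52.0], [603.9, 29.9, 52.0]]
grip tri [532.6  20.   38.5]
```

>>> send_rows(
  series=[
    {"dx": 3.2, "dy": -3.4, "az": 0.02, "hand": 0},
    {"dx": 6.4, "dy": -6.8, "az": 0.05, "hand": 0},
    {"dx": 9.6, "dy": -10.2, "az": 0.07, "hand": 0},
    {"dx": 12.8, "dy": -13.6, "az": 0.09, "hand": 0},
    {"dx": 16, "dy": -17, "az": 0.11, "hand": 0},
    {"dx": 19.2, "dy": -20.4, "az": 0.13, "hand": 0},
    {"dx": 22.4, "dy": -23.8, "az": 0.15, "hand": 0},
    {"dx": 25.6, "dy": -27.2, "az": 0.17, "hand": 0},
    {"dx": 28.8, "dy": -30.4, "az": 0.2, "hand": 0},
    {"dx": 32, "dy": -33.6, "az": 0.22, "hand": 0},
  ],
)

```text
invalid input at $.series[0]: expected keys ax, ay, az, dx, dy, dz, hand
```

```bash
cat >> h.py <<'E'
from scipy.spatial.transform import Rotation as Ro
def go(p,yaw):
    s=read_state(); T=Ro.from_euler('xyz',s['tool_rot']); G=Ro.from_euler('xyz',[np.pi,0,yaw])
    print('t',s['clock'],'at',s['eef_pos'].round(1),s['tool_rot'].round(3),'F',s['force'].round(1),'w',round(s['width'],1),s['gripper_force'])
    print('shift cm',(T.inv().apply(np.array(p)-s['eef_pos'])/10).round(2),'turn',(T.inv()*G).as_rotvec().round(3))
E
python3 -c "
from h import *
go([533,20,230],.02); print(read_state()['qpos'])"
```

```text
t 0.1 at [ 154.3 -630.9  230.5] [-3.14 -0.    0.24] F [-0.   0.3  0.7] w 85.4 0.0
shift cm [ 52.25 -54.23   0.14] turn [-0.002  0.     0.22 ]
[ 1.26515617  0.62924922  0.03841879  1.51823111 -0.02700416  0.99629891
 -0.01999983]
```

>>> send_rows(
  series=[
    {"ax": 0, "ay": 0, "az": 0.03, "dx": 3.2, "dy": -3.4, "dz": 0, "hand": 0},
    {"ax": 0, "ay": 0, "az": 0.05, "dx": 6.4, "dy": -6.8, "dz": 0, "hand": 0},
    {"ax": 0, "ay": 0, "az": 0.07, "dx": 9.6, "dy": -10.2, "dz": 0, "hand": 0},
    {"ax": 0, "ay": 0, "az": 0.09, "dx": 12.8, "dy": -13.6, "dz": 0, "hand": 0},
    {"ax": 0, "ay": 0, "az": 0.11, "dx": 16, "dy": -17, "dz": 0, "hand": 0},
    {"ax": 0, "ay": 0, "az": 0.13, "dx": 19.2, "dy": -20.4, "dz": 0, "hand": 0},
    {"ax": 0, "ay": 0, "az": 0.15, "dx": 22.4, "dy": -23.6, "dz": 0, "hand": 0},
    {"ax": 0, "ay": 0, "az": 0.17, "dx": 25.6, "dy": -26.8, "dz": 0, "hand": 0},
    {"ax": 0, "ay": 0, "az": 0.2, "dx": 28.8, "dy": -30, "dz": 0, "hand": 0},
    {"ax": 0, "ay": 0, "az": 0.22, "dx": 32, "dy": -33.2, "dz": 0, "hand": 0},
  ],
)

```text
clock: 1.1
eef_pos: [386.9, -231.2, 231.2]
tool_rot: [-3.142, 0.0, 0.019]
force: [1.1, -0.6, 0.0]
width: 85.6
gripper_force: 0.0
```

```bash
python3 -c "
from h import *
go([533,20,230],.02); print(read_state()['qpos'])"
```

```text
t 1.1 at [ 386.9 -231.2  231.2] [-3.142  0.     0.019] F [ 1.1 -0.6  0. ] w 85.6 0.0
shift cm [ 15.07 -24.84   0.12] turn [-0.     0.    -0.001]
[ 0.4346689   0.34829891  0.05522737  2.0489615  -0.02776628  0.7451474
 -1.04519602]
```

>>> send_rows(
  series=[
    {"ax": 0, "ay": 0, "az": 0, "dx": 2, "dy": -3.4, "dz": 0, "hand": 0},
    {"ax": 0, "ay": 0, "az": 0, "dx": 4, "dy": -6.8, "dz": 0, "hand": 0},
    {"ax": 0, "ay": 0, "az": 0, "dx": 6, "dy": -10.2, "dz": 0, "hand": 0},
    {"ax": 0, "ay": 0, "az": 0, "dx": 8, "dy": -13.6, "dz": 0, "hand": 0},
    {"ax": 0, "ay": 0, "az": 0, "dx": 10, "dy": -17, "dz": 0, "hand": 0},
    {"ax": 0, "ay": 0, "az": 0, "dx": 12, "dy": -20.4, "dz": 0, "hand": 0},
    {"ax": 0, "ay": 0, "az": 0, "dx": 14, "dy": -23, "dz": 0, "hand": 0},
    {"ax": 0, "ay": 0, "az": 0, "dx": 14.7, "dy": -24.5, "dz": 0, "hand": 0},
    {"ax": 0, "ay": 0, "az": 0, "dx": 14.7, "dy": -24.5, "dz": 0, "hand": 0},
    {"ax": 0, "ay": 0, "az": 0, "dx": 14.7, "dy": -24.5, "dz": 0, "hand": 0},
  ],
)

```text
clock: 2.1
eef_pos: [527.5, 13.6, 231.0]
tool_rot: [3.14, 0.002, 0.019]
force: [-0.5, -0.8, -0.8]
width: 85.2
gripper_force: 0.0
```

```bash
python3 -c "
from h import *
d=grab('wrist','w1'); print(-d['R'].T@d['t'].ravel())
go([533,20,230],.02); print(read_state()['qpos'])"
```

```text
[607.66745408  16.30803026 374.12473987]
t 2.15 at [527.4  13.  231.1] [3.14e+00 1.00e-03 1.80e-02] F [-0.4  0.9 -0.2] w 85.5 0.0
shift cm [ 0.57 -0.69  0.11] turn [ 0.001  0.001 -0.002]
[-0.08860453  0.45397397  0.01441935  1.85722214 -0.00689817  0.83201446
 -1.6241178 ]
```

View pics/w1.png

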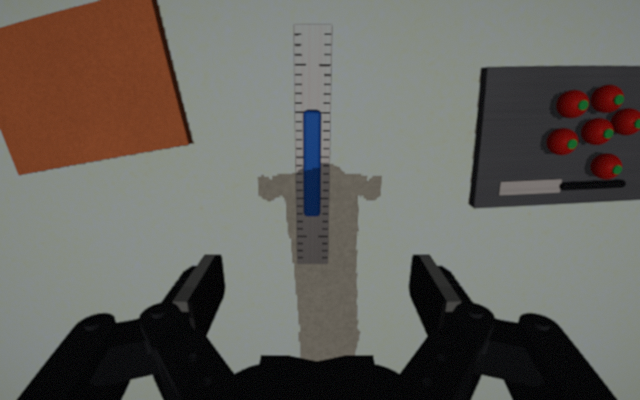

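The wrist view shows the blade with corners (294,24), (331,24), (328,263), (297,263), the blue rail from (312,110) to (312,215), and the stone's near corners at (19,174) and (191,142).

```bash
python3 - <<'E'
from h import *
w=load('w1');t=load('top0')
c=np.array([onz(w,p,6) for p in((294,24),(331,24),(328,263),(297,263))]);print(c.round(1).tolist(),'blade ctr',c.mean(0).round(1))
a=c[:2].mean(0);b=c[2:].mean(0);print('len',np.linalg.norm(a-b),'yaw',np.arctan2(*(a-b)[[1,0]]))
m=mask(w,'blue',(280,90,345,240));r=cv2.minAreaRect(cv2.findNonZero(m));print(r,onz(w,r[0],54))
k=cv2.boxPoints(r); k=k[k[:,1].argsort()]
for z in(56,):
  A=onz(w,k[:2].mean(0),z);B=onz(w,k[2:].mean(0),z);print('rail',A,B,np.linalg.norm(A-B),(A+B)/2)
mt=mask(t,'blue',(280,220,330,310)); kt=cv2.boxPoints(cv2.minAreaRect(cv2.findNonZero(mt)));kt=kt[kt[:,1].argsort()]
print('tri ends',tri((w,k[:2].mean(0)),(t,kt[:2].mean(0))),tri((w,k[2:].mean(0)),(t,kt[2:].mean(0))))
A,B=onz(w,(191,142),16),onz(w,(19,174),16);u=(B-A)/np.linalg.norm(B-A)
print('stone near edge',A,B,np.linalg.norm(A-B),'yaw',np.arctan2(-u[0],u[1]),'mid',(A+B)/2)
E
```

```text
[[671.6, 40.8, 6.0], [672.3, 2.5, 6.0], [393.8, -2.7, 6.0], [393.0, 37.2, 6.0]] blade ctr [532.7  19.5   6. ]
len 278.5761572283279 yaw 0.015535079039958457
((312.0, 162.5), (105.0, 16.0), 90.0) [536.01673843  19.4117309   54.        ]
rail [587.68771598  20.16810686  56.        ] [479.99355882  18.55259153  56.        ] 107.70627362234937 [533.8406374  19.3603492  56.       ]
tri ends [586.94549368  20.25552641  44.1939155 ] [480.02612071  18.18546562  56.07680736]
stone near edge [548.61219028 155.08636821  16.        ] [508.82355409 373.57666648  16.        ] 222.08364642931477 yaw 0.18013316545556085 mid [528.71787218 264.33151735  16.        ]
```

>>> send_rows(
  series=[
    {"ax": 0, "ay": 0, "az": 0, "dx": 0.6, "dy": -0.6, "dz": 2, "hand": 0},
    {"ax": 0, "ay": 0, "az": 0, "dx": 0.6, "dy": -0.6, "dz": 5, "hand": 0},
    {"ax": 0, "ay": 0, "az": 0, "dx": 0.6, "dy": -0.6, "dz": 8, "hand": 0},
    {"ax": 0, "ay": 0, "az": 0, "dx": 0.6, "dy": -0.6, "dz": 11, "hand": 0},
    {"ax": 0, "ay": 0, "az": 0, "dx": 0.6, "dy": -0.6, "dz": 13.5, "hand": 0},
    {"ax": 0, "ay": 0, "az": 0, "dx": 0.6, "dy": -0.6, "dz": 15.5, "hand": 0},
    {"ax": 0, "ay": 0, "az": 0, "dx": 0.6, "dy": -0.6, "dz": 17.5, "hand": 0},
    {"ax": 0, "ay": 0, "az": 0, "dx": 0.6, "dy": -0.6, "dz": 19, "hand": 0},
    {"ax": 0, "ay": 0, "az": 0, "dx": 0.6, "dy": -0.6, "dz": 20.4, "hand": 0},
    {"ax": 0, "ay": 0, "az": 0, "dx": 0.6, "dy": -0.6, "dz": 20.4, "hand": 0},
  ],
)

```text
clock: 3.15
eef_pos: [532.9, 19.5, 26.0]
tool_rot: [3.141, 0.003, 0.018]
force: [-0.0, -0.1, 0.6]
width: 85.2
gripper_force: 0.0
```

```bash
python3 -c "
from h import *
go([533.2,19.4,25],.016)"
```

```text
t 3.15 at [532.9  19.5  26. ] [3.141e+00 3.000e-03 1.800e-02] F [-0.  -0.1  0.6] w 85.2 0.0
shift cm [0.03 0.01 0.1 ] turn [0.001 0.003 0.002]
```

>>> send_rows(
  series=[
    {"ax": 0, "ay": 0, "az": 0, "dx": 0, "dy": 0, "dz": 0, "hand": 0.4},
    {"ax": 0, "ay": 0, "az": 0, "dx": 0, "dy": 0, "dz": 0, "hand": 0.7},
    {"ax": 0, "ay": 0, "az": 0, "dx": 0, "dy": 0, "dz": 0, "hand": 1},
    {"ax": 0, "ay": 0, "az": 0, "dx": 0, "dy": 0, "dz": 0, "hand": 1},
    {"ax": 0, "ay": 0, "az": 0, "dx": 0, "dy": 0, "dz": 0, "hand": 1},
    {"ax": 0, "ay": 0, "az": 0, "dx": 0, "dy": 0, "dz": 0, "hand": 1},
    {"ax": 0, "ay": 0, "az": 0, "dx": 0, "dy": 0, "dz": 0, "hand": 1},
    {"ax": 0, "ay": 0, "az": 0, "dx": 0, "dy": 0, "dz": 0, "hand": 1},
  ],
)

```text
clock: 3.95
eef_pos: [534.7, 20.3, 27.7]
tool_rot: [3.141, -0.001, 0.019]
force: [-1.0, -3.1, 6.4]
width: 16.9
gripper_force: 64.5
```

>>> send_rows(
  series=[
    {"ax": 0, "ay": 0, "az": 0, "dx": 0, "dy": 0, "dz": -0.5, "hand": 1},
    {"ax": 0, "ay": 0, "az": 0, "dx": 0, "dy": 0, "dz": -1.5, "hand": 1},
    {"ax": 0, "ay": 0, "az": 0, "dx": 0, "dy": 0, "dz": -3, "hand": 1},
    {"ax": 0, "ay": 0, "az": 0, "dx": 0, "dy": 0, "dz": -5, "hand": 1},
    {"ax": 0, "ay": 0, "az": 0, "dx": 0, "dy": 0, "dz": -7, "hand": 1},
    {"ax": 0, "ay": 0, "az": 0, "dx": 0, "dy": 0, "dz": -9, "hand": 1},
    {"ax": 0, "ay": 0, "az": 0, "dx": 0, "dy": 0, "dz": -11, "hand": 1},
    {"ax": 0, "ay": 0, "az": 0, "dx": 0, "dy": 0, "dz": -12.5, "hand": 1},
    {"ax": 0, "ay": 0, "az": 0, "dx": 0, "dy": 0, "dz": -13, "hand": 1},
    {"ax": 0, "ay": 0, "az": 0, "dx": 0, "dy": 0, "dz": -13, "hand": 1},
  ],
)

```text
clock: 4.95
eef_pos: [534.4, 21.5, 157.8]
tool_rot: [-3.141, -0.001, 0.02]
force: [-0.1, 0.2, -6.1]
width: 16.8
gripper_force: 63.1
```

```bash
python3 -c "
from h import *
go([504,262,150],1.745); print(read_state()['qpos'])
grab('wrist','w2')"
```

```text
t 4.95 at [534.4  21.5 157.8] [-3.141e+00 -1.000e-03  2.000e-02] F [-0.1  0.2 -6.1] w 16.8 63.09495449066162
shift cm [ -2.55 -24.11   0.79] turn [ 0.000e+00 -1.000e-03 -1.725e+00]
[-0.09785288  0.56348062  0.00806155  1.91534731 -0.00759436  0.66202796
 -1.63558561]
```

View pics/w2.png

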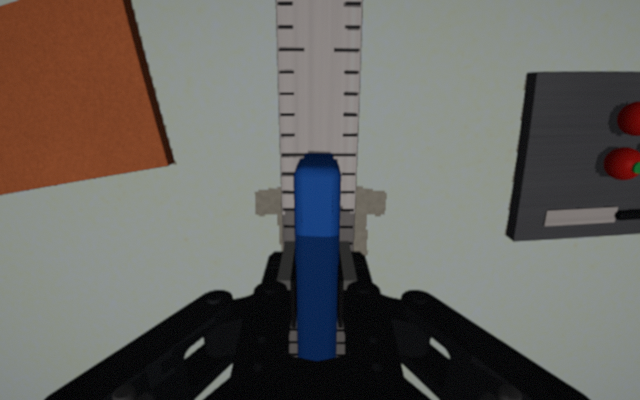

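The wrist view shows the rail held straight between the fingers (317,260), with the blade parallel to the tool. Next I carry it over and turn it.

>>> send_rows(
  series=[
    {"ax": 0, "ay": 0, "az": -0.1, "dx": -0.1, "dy": -1, "dz": 0, "hand": 1},
    {"ax": 0, "ay": 0, "az": -0.22, "dx": -0.3, "dy": -3, "dz": 0, "hand": 1},
    {"ax": 0, "ay": 0, "az": -0.35, "dx": -0.6, "dy": -5, "dz": 0, "hand": 1},
    {"ax": 0, "ay": 0, "az": -0.48, "dx": -0.8, "dy": -7, "dz": 0, "hand": 1},
    {"ax": 0, "ay": 0, "az": -0.61, "dx": -1, "dy": -9, "dz": 0, "hand": 1},
    {"ax": 0, "ay": 0, "az": -0.74, "dx": -1.2, "dy": -11, "dz": 0, "hand": 1},
    {"ax": 0, "ay": 0, "az": -0.87, "dx": -1.4, "dy": -13, "dz": 0, "hand": 1},
    {"ax": 0, "ay": 0, "az": -1.0, "dx": -1.6, "dy": -15, "dz": 0, "hand": 1},
    {"ax": 0, "ay": 0, "az": -1.12, "dx": -1.8, "dy": -17, "dz": 0, "hand": 1},
    {"ax": 0, "ay": 0, "az": -1.22, "dx": -2, "dy": -18.5, "dz": 0, "hand": 1},
  ],
)

```text
clock: 6.0
eef_pos: [509.6, 206.9, 156.0]
tool_rot: [-3.139, 0.001, 1.245]
force: [0.1, -0.2, -5.9]
width: 17.1
gripper_force: 63.0
```

```bash
python3 -c "
from h import *
go([504.8,261,150],1.745); print(read_state()['qpos'])"
```

```text
t 6.0 at [509.6 206.9 156. ] [-3.139e+00  1.000e-03  1.245e+00] F [ 0.1 -0.2 -5.9] w 17.1 63.037683963775635
shift cm [ 4.97 -2.18  0.6 ] turn [-0.003  0.    -0.5  ]
[-0.22085161  0.60242162 -0.32641187  1.86681799  0.27748756  0.71886078
 -1.02978406]
```

>>> send_rows(
  series=[
    {"ax": 0, "ay": 0, "az": -0.12, "dx": 1, "dy": -0.6, "dz": 0, "hand": 1},
    {"ax": 0, "ay": 0, "az": -0.24, "dx": 2.2, "dy": -1.3, "dz": 0, "hand": 1},
    {"ax": 0, "ay": 0, "az": -0.36, "dx": 3.4, "dy": -2, "dz": 0, "hand": 1},
    {"ax": 0, "ay": 0, "az": -0.46, "dx": 4.4, "dy": -2.6, "dz": 0.5, "hand": 1},
    {"ax": 0, "ay": 0, "az": -0.5, "dx": 4.7, "dy": -2.8, "dz": 2, "hand": 1},
    {"ax": 0, "ay": 0, "az": -0.5, "dx": 4.7, "dy": -2.8, "dz": 4, "hand": 1},
    {"ax": 0, "ay": 0, "az": -0.5, "dx": 4.7, "dy": -2.8, "dz": 5.5, "hand": 1},
    {"ax": 0, "ay": 0, "az": -0.5, "dx": 4.7, "dy": -2.8, "dz": 6, "hand": 1},
    {"ax": 0, "ay": 0, "az": -0.5, "dx": 4.7, "dy": -2.8, "dz": 6, "hand": 1},
  ],
)

```text
clock: 6.9
eef_pos: [498.6, 258.0, 95.5]
tool_rot: [-3.138, 0.002, 1.739]
force: [-0.2, -0.4, -5.9]
width: 16.9
gripper_force: 63.0
```

```bash
python3 - <<'E'
from h import *
go([504.8,261,30],1.745)
a=grab('wrist','w3');t=grab('top','top1')
cv2.imwrite('pics/c1.png',np.hstack([cv2.resize(a['pixels'][:,:,::-1],(480,300)),cv2.resize(np.ascontiguousarray(t['pixels'][170:320,110:260,::-1]),(300,300))]))
E
```

```text
t 6.9 at [498.6 258.   95.5] [-3.138e+00  2.000e-03  1.739e+00] F [-0.2 -0.4 -5.9] w 16.9 62.95266151428223
shift cm [0.2  0.69 6.55] turn [-0.003  0.001 -0.006]
```

View pics/c1.png

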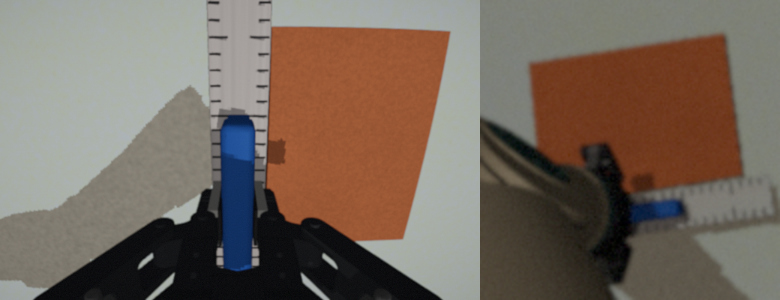

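The picture shows the held blade lying parallel to the stone's near edge, just outside it. The stone's other corners appear at about (272,27), (449,31) and (403,239) in the crop.

```bash
python3 - <<'E'
from h import *
w=load('w3'); m=mask(w,'red',(330,20,640,350)); q=quad(m); print(q.tolist())
# far long edge: fit rightmost orange px
L=[];N=[]
for r in range(60,300,10):
    x=np.where(m[r])[0]; L.append(onz(w,(x.max()+.5,r),16))
    if r<200: N.append(onz(w,(x.min()-.5,r),16))
def fit(P):
    vx,vy,x0,y0=cv2.fitLine(np.array(P)[:,:2].astype(np.float32),cv2.DIST_HUBER,0,.01,.01).ravel()
    if vy<0: vx,vy=-vx,-vy
    return np.array([x0,y0]),np.arctan2(-vx,vy)
c,y=fit(L);print('far edge',c,y); x=np.array([np.cos(y),np.sin(y)])
print('near-edge dist from far', [(x@(c-p[:2])).round(1) for p in N], fit(N))
for p in((361,36),(599,41),(537,319)):print(p,onz(w,p,16).round(1))
g=np.array([498.6,258]);print('grip x rel stone centre',x@(g-c)+80)
# blade right edge: visible point
t=(361,36)
E
```

```text
[[471, 321], [381, 294], [355, 251], [362, 56]]
far edge [524.5481  301.37167] 0.2523037
near-edge dist from far [np.float64(-1.5), np.float64(-1.2), np.float64(-0.9), np.float64(0.1), np.float64(0.4), np.float64(1.3), np.float64(1.6), np.float64(1.9), np.float64(2.9), np.float64(3.3), np.float64(4.3), np.float64(4.6), np.float64(4.9), np.float64(5.3)] (array([518.6147 , 315.70853], dtype=float32), np.float32(0.17108722))
(361, 36) [507.7 374.2  16. ]
(599, 41) [664.4 402.9  16. ]
(537, 319) [704.  186.4  16. ]
grip x rel stone centre 44.046319360231635
```

>>> send_rows(
  series=[
    {"ax": 0, "ay": 0, "az": -0.01, "dx": 0.4, "dy": 0.5, "dz": 0.5, "hand": 1},
    {"ax": 0, "ay": 0, "az": -0.01, "dx": 0.4, "dy": 0.5, "dz": 1.5, "hand": 1},
    {"ax": 0, "ay": 0, "az": -0.01, "dx": 0.4, "dy": 0.5, "dz": 2.5, "hand": 1},
    {"ax": 0, "ay": 0, "az": -0.01, "dx": 0.4, "dy": 0.5, "dz": 3.5, "hand": 1},
    {"ax": 0, "ay": 0, "az": -0.01, "dx": 0.4, "dy": 0.5, "dz": 4.2, "hand": 1},
    {"ax": 0, "ay": 0, "az": -0.01, "dx": 0.4, "dy": 0.5, "dz": 4.2, "hand": 1},
  ],
)

```text
clock: 7.6
eef_pos: [502.9, 263.4, 53.9]
tool_rot: [-3.139, 0.001, 1.75]
force: [0.4, 0.6, -5.9]
width: 17.2
gripper_force: 63.0
```

```bash
python3 - <<'E'
from h import *
go([503,262.5,27.7],1.746)
w=grab('wrist','w4')
E
```

```text
t 7.6 at [502.9 263.4  53.9] [-3.139e+00  1.000e-03  1.750e+00] F [ 0.4  0.6 -5.9] w 17.2 62.99797296524048
shift cm [-0.08  0.01  2.62] turn [-0.003  0.001  0.004]
```

View pics/w4.png

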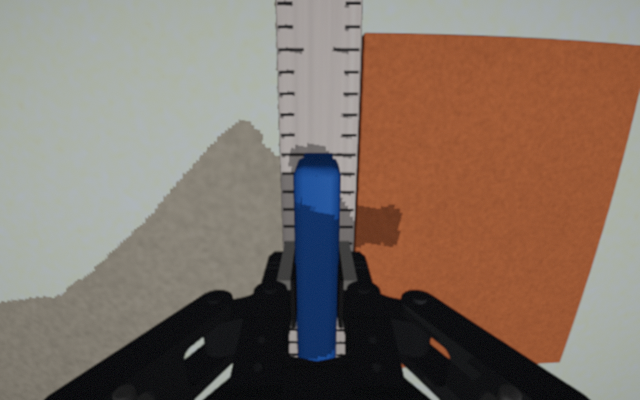

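The wrist view shows the blade's right edge at (361,34) and the stone's corner at (364,34); I check the gap between them.

```bash
python3 - <<'E'
from h import *
w=load('w4'); x=np.array([np.cos(.175),np.sin(.175)]);y=np.array([-x[1],x[0]])
g=np.array([502.9,263.4])
for n,p,z in(('corner',(364,34),16),('far1',(640,45),16),('far2',(560,361),16),('bladeR',(361,34),32),('bladeL',(279,34),32),('bladeR2',(354,235),32),('bladeL2',(283,235),32)):
    q=onz(w,p,z)[:2]; print(n,q.round(1),'x',(x@(q-g)).round(1),'y',(y@(q-g)).round(1))
E
```

```text
corner [508.2 373.9] x 24.4 y 107.9
far1 [659.7 401.7] x 178.5 y 108.9
far2 [703.8 187.4] x 184.6 y -109.8
bladeR [505.2 370.9] x 21.0 y 105.5
bladeL [467.4 364.1] x -17.4 y 105.3
bladeR2 [523.6 269.8] x 21.5 y 2.7
bladeL2 [484.6 262.7] x -18.1 y 2.5
```

The gap is about 3 mm and the blade is centred, so I lower it gently.

>>> send_rows(
  series=[
    {"ax": 0, "ay": 0, "az": 0, "dx": -0.1, "dy": 0, "dz": 0.5, "hand": 1},
    {"ax": 0, "ay": 0, "az": 0, "dx": -0.1, "dy": 0, "dz": 1, "hand": 1},
    {"ax": 0, "ay": 0, "az": 0, "dx": -0.1, "dy": 0, "dz": 1.5, "hand": 1},
    {"ax": 0, "ay": 0, "az": 0, "dx": -0.1, "dy": 0, "dz": 1.9, "hand": 1},
    {"ax": 0, "ay": 0, "az": 0, "dx": -0.1, "dy": 0, "dz": 2.2, "hand": 1},
    {"ax": 0, "ay": 0, "az": 0, "dx": -0.1, "dy": 0, "dz": 2.4, "hand": 1},
    {"ax": 0, "ay": 0, "az": 0, "dx": -0.1, "dy": 0, "dz": 2.6, "hand": 1},
    {"ax": 0, "ay": 0, "az": 0, "dx": -0.1, "dy": 0, "dz": 2.7, "hand": 1},
    {"ax": 0, "ay": 0, "az": 0, "dx": -0.1, "dy": 0, "dz": 2.7, "hand": 1},
  ],
)

```text
clock: 8.55
eef_pos: [504.0, 263.0, 28.3]
tool_rot: [-3.142, 0.0, 1.75]
force: [0.6, -0.6, -6.6]
width: 16.6
gripper_force: 63.1
```

>>> send_rows(
  series=[
    {"ax": 0, "ay": 0, "az": 0, "dx": 0, "dy": 0, "dz": 0.1, "hand": 1},
    {"ax": 0, "ay": 0, "az": 0, "dx": 0, "dy": 0, "dz": 0.2, "hand": 1},
    {"ax": 0, "ay": 0, "az": 0, "dx": 0, "dy": 0, "dz": 0.2, "hand": 1},
  ],
)

```text
clock: 8.85
eef_pos: [504.3, 263.1, 27.7]
tool_rot: [3.14, 0.0, 1.75]
force: [-2.8, -0.2, 5.8]
width: 16.9
gripper_force: 64.3
```

The blade is down: the load has gone from its weight to contact. I release it and lift straight up.

>>> send_rows(
  series=[
    {"ax": 0, "ay": 0, "az": 0, "dx": 0, "dy": 0, "dz": 0, "hand": 1},
    {"ax": 0, "ay": 0, "az": 0, "dx": 0, "dy": 0, "dz": 0, "hand": 0.6},
    {"ax": 0, "ay": 0, "az": 0, "dx": 0, "dy": 0, "dz": 0, "hand": 0.3},
    {"ax": 0, "ay": 0, "az": 0, "dx": 0, "dy": 0, "dz": 0, "hand": 0},
    {"ax": 0, "ay": 0, "az": 0, "dx": 0, "dy": 0, "dz": 0, "hand": 0},
    {"ax": 0, "ay": 0, "az": 0, "dx": 0, "dy": 0, "dz": 0, "hand": 0},
    {"ax": 0, "ay": 0, "az": 0, "dx": 0, "dy": 0, "dz": 0, "hand": 0},
    {"ax": 0, "ay": 0, "az": 0, "dx": 0, "dy": 0, "dz": -0.5, "hand": 0},
  ],
)

```text
clock: 9.65
eef_pos: [503.6, 262.7, 30.9]
tool_rot: [-3.14, 0.0, 1.75]
force: [-0.2, -0.4, -0.1]
width: 85.4
gripper_force: 0.0
```

>>> send_rows(
  series=[
    {"ax": 0, "ay": 0, "az": 0, "dx": 0, "dy": 0, "dz": -2, "hand": 0},
    {"ax": 0, "ay": 0, "az": 0, "dx": 0, "dy": 0, "dz": -4.5, "hand": 0},
    {"ax": 0, "ay": 0, "az": 0, "dx": 0, "dy": 0, "dz": -8, "hand": 0},
    {"ax": 0, "ay": 0, "az": 0, "dx": 0, "dy": 0, "dz": -12, "hand": 0},
    {"ax": 0, "ay": 0, "az": 0, "dx": 0, "dy": 0, "dz": -16, "hand": 0},
    {"ax": 0, "ay": 0, "az": 0, "dx": 0, "dy": 0, "dz": -20, "hand": 0},
    {"ax": 0, "ay": 0, "az": 0, "dx": 0, "dy": 0, "dz": -20, "hand": 0},
    {"ax": 0, "ay": 0, "az": 0, "dx": 0, "dy": 0, "dz": -20, "hand": 0},
  ],
)

```text
clock: 10.45
eef_pos: [504.3, 263.0, 232.5]
tool_rot: [3.139, -0.0, 1.75]
force: [-0.0, -0.7, 0.1]
width: 85.5
gripper_force: 0.0
```

```bash
python3 - <<'E'
from h import *
go([503,262.5,27.7],1.746)
grab('wrist','w5')
E
```

```text
t 10.45 at [504.3 263.  232.5] [ 3.139 -0.     1.75 ] F [-0.  -0.7  0.1] w 85.5 0.0
shift cm [-0.04 -0.19 20.48] turn [ 0.002 -0.     0.004]
```

View pics/w5.png

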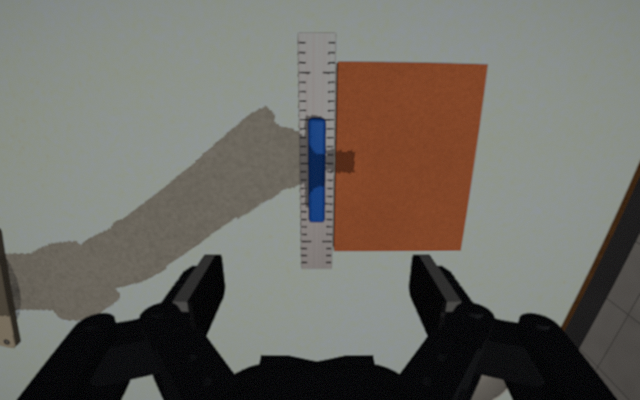

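The blade, (299,32) to (332,268), lies along the stone's near edge, (337,62) to (334,249). The gap is about 1–2 px and the blade overhangs both corners.

```bash
python3 - <<'E'
from h import *
w=load('w5')
S=[onz(w,p,16)[:2] for p in((337,62),(487,65),(461,250),(334,249))]; B=np.mean([onz(w,p,6)[:2] for p in((298,32),(335,32),(332,268),(302,268))],0)
c=np.mean(S,0);u=S[0]-S[3];u/=np.linalg.norm(u);x=np.array([u[1],-u[0]])
x0,y0=x@(B-c),u@(B-c);print(x0,y0)
if -113<x0<-97 and abs(y0)<20: print(finish_job())
E
```

```text
-100.8854433678232 -0.1716682643839023
the job is handed in; nothing more can be done
None
```

The straightedge was lowered, not dropped, and lies flat against the stone's near long edge, spanning both corners: 101 mm from the stone's centre (100 mm is touching) and centred within 1 mm by the wrist camera; the job is handed in, but no verdict was returned.

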